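# Fit the air tube to the push-fit coupling and lock it

### The job

Take the long grooved steel air tube out of the wooden rack and push its grooved end into the slanted push-fit coupling, on past the seal until it is fully home against the bottom. Then throw the coupling's cam lever over, away from the tube, until it snaps past centre against its stop and locks the tube, and let go. Leave the short plug in the rack and do not knock over or shove the glue bottle or the sanding block.

Things in the scene. Friction and masses are not known exactly. Their poses are not given: they have to be found in the camera images.
- tube: Loose bare-steel air tube, 170 mm long, 22 mm diameter, 0.12 kg, standing upright in one of the two holes of the rack (40 mm of it is inside the hole). Grooved end down: 6 mm nose cone (15 mm diameter at the tip), then a groove 10 mm wide and 4.5 mm deep from 33 to 43 mm above the tip. Origin: centre of the lower (grooved) end face; z runs along the tube to the plain end at z = 170 mm.
- plug: Loose bare-steel blanking plug, 110 mm long, 22 mm diameter, no groove, standing in the other hole of the rack: not to be moved. Origin: centre of its lower end; z along it, up.
- rack: Fixed light-wood block, 75 x 150 x 50 mm, with two 23.6 mm holes 72 mm apart (at y = -36 and +36 mm of its frame), 40 mm deep, hole floor 10 mm above the bench. Origin: centre of its underside; y along the row of holes, z up. Which hole holds the tube varies.
- coupling: Fixed air coupling: a dark steel foot, 130 x 175 x 12 mm, that carries the slanted collet and, 75 mm to its -y side, the cam lever in a fork. Origin: on the bench straight below the centre of the collet's mouth; x level, away from the leaning side, z up.
- collet: The coupling's twelve-sided aluminium collet, 60 mm across, black mouth ring. Origin: centre of the mouth, 100 mm above the bench. z points out of the bore along its axis, leaning 26 degrees from vertical to the coupling's -x side (towards the robot). Bore 23.5 mm diameter, 50 mm deep, with a 45-degree lead-in about 34 mm wide at the mouth.
- cam_lever (a joint): Angle of the cam lever (rad): 0 = open, as it starts, standing up and leaning 10 degrees towards the collet; it swings about the coupling's x axis, outward to the coupling's -y side and down, to the stop at 1.65 (about 5 degrees above level). A spring resists (up to about 5 N at the grip) until about 1.25, then helps it on to the stop. It springs back if let go before centre.
- lever_tip (a point): End of the lever's black grip, 108 mm from its hinge. The grip is 24 mm wide (along the coupling's x) and 14 mm thick, 52 mm long; the rest is a 12 mm steel rod.
- lever_hinge (a point): The lever's hinge point: 90 mm above the bench, at x = +7, y = -75 mm of the coupling's frame. The hinge axis is the coupling's x. The fork cheeks end 12 mm above it.
- glue_bottle: Loose glue bottle with an orange nozzle, 43 x 60 x 170 mm, standing behind the coupling: not to be disturbed. Origin: centre of its underside.
- sanding_block: Loose brown cork sanding block, 60 x 110 x 24 mm, lying behind: not to be disturbed. Origin: centre of its underside.
- bore_bottom (a point): Centre of the bore's solid bottom, 50 mm down from the mouth. A sprung seal at 23 to 33 mm depth stops a tube that is only dropped in; pushing the nose past it takes 10 to 15 N, then there is light friction to the bottom. Fully home, 120 mm of the tube stands out. Closing the lever first pushes a lock pin into the bore and blocks it.

How it is judged:
By the outcome, as a careful person would: the job done as asked, in the order asked, and still so for the second after the job is handed in, with the robot touching nothing.
It also fails if it takes over 54 s, if anything falls off the work surface, if the arm or the gripper's body presses on something with over 40 N, if the wrist force passes 120 N, or if a joint passes its speed limit or range.

### The arm

A 6-joint arm with a two-finger parallel gripper is mounted at the origin on a cart in front of the work surface, level with it; the furniture and walls round the work are solid. World frame = base frame: x ahead of the robot, y to its left, z up, the work surface at z = 0. Lengths are in m, angles in rad, forces in N, time in s.
With the tool pointing down it reaches from about 0.4 to 0.825 m from the base axis. Payload 7 kg.
Tool frame: the origin (TCP) lies midway between the tips of the shut fingers; the grasp point (between the pads) lies 19 mm behind it; z points along the fingers, y is the line along which they close (so a half turn about z gives the same grasp; the last joint's range is limited). The gripper opens to 85 mm and grips with 20 to 120 N. Pads are 22 mm wide; open, the fingers measure 114 mm over their backs; the gripper's body (76 mm by 85 mm) begins 54 mm behind the grasp point. The pads swing forward as they close: fully open they stand 13 mm farther back than shut.
Start: joints at [-0.827, 0.359, 0.012, 0, -1.224, -0.288], TCP at [0.297, -0.606, 0.196] pointing down, gripper open.
Joint ranges: [-3.07, 3.07], [-1.43, 2.12], [-1.02, 1.25], [-3.03, 1.67], [-3.05, -0], [-3.03, 3.03]. Speed limits (rad/s): [2.39, 2.39, 3.01, 3.14, 3.14, 3.14].

### API

Orientations are given as a unit quaternion [w, x, y, z].
In Python, from rig import env, vision, nets gives the robot as it stands. The module is installed in compiled form; this text tells all that it offers.
- The arm moves only by the tool move_arm, never from a script. Its arguments are lists of equal length, an entry for each row: "slide": the shift along the tool's x, y, z in m, a list of three; "angular": the turn, a rotation vector about the tool's x, y, z in degrees, a list of three; "gripper": the opening, from 0 (shut) to 1 (fully open). In form: {"slide": [[x, y, z], ...], "angular": [[ax, ay, az], ...], "gripper": [gripper, ...]}. A call has 1 to 20 rows; each row shifts and turns the commanded pose from where the row before left it, along the tool's axes as they then stand; what a row does not reach is not made up. A row lasts 1/8 s, in which the tool goes at most 62.5 mm and 10.7 degrees, less where a joint would pass 70% of its speed; a pose out of reach is approached as far as the arm can. A call with a gripper value outside its range is refused whole. The fingers move at their own pace and stop on an object; "force" is the grip in N (left out, the last holds). Time passes only in rows, so rows that do not move let the fingers close. It gives the time, the measured TCP pose, the force, the opening and the grip force at its end, in the units of the state.
- env.read_state(): the state, without advancing time (a new reading comes with each control period).
- vision.get_image(name): name is "scene" or "top"; returns a dict with "image" (400x640x3 uint8, red, green, blue), "depth" (400x640 float32, m along the optical axis (not along the pixel's ray), 0 where there is no reading), "camera_matrix" (3x3 intrinsics, pixels), "k1" (the pictures are not rectified: a ray, as slopes to the right and down, at radius r is drawn at 1 + k1 r^2 times it, then the intrinsics apply), "T" (4x4, takes a point from camera to world coordinates). Camera axes: x right, y down, z forward; pixel columns grow to the right and rows downward; lengths in m; the calibration is good to about 2 mm. A picture is of the moment at which its call begins.
- env.job_done(): hands the job in; it is judged then, once.
Trained networks look in the newest picture that a camera, given by its name, has taken for a name from the list of things; names that differ only in an ending like _2 or _b are one class to them, and where a whole thing is asked for, a point or a joint stands for the part that bears it (a point fixed in the world has none). Each returns a list of dicts, best first, with "p" (0 to 1); they miss things now and then, are a little off and sometimes report something else, mostly with a low value. They report only what shows in the picture. A call takes as long as a camera call.
- nets.search_frame(camera, thing): "bbox" ([left, top, right, bottom] in pixels, round what is visible of it).
The state is a dict: "clock": time; "joint_pos": joint angles; "joint_velocities": joint speeds; "effort": joint torques, N m; "tcp_pos": TCP position; "orientation": TCP orientation; "wrist_force": force on the tool from outside, world axes, zero at the start; "torque": the same for the moment, N m; "opening": finger opening in m; "grip_force": force on a finger pad.
Only numpy, scipy, OpenCV 4.12 (cv2) and the standard library are available. Lean on these libraries where they do the work, as an engineer would, in place of code of your own. Each camera call takes 0.05 s, during which the arm holds its last target. There are 200 camera calls.

## Working session

There is one attempt and no reset: what is moved stays moved. The work goes in short steps, Python scripts to look and compute and a tool call to move; the robot and the scene stay as the last step left them, time stands still between calls to the robot, and variables do not carry over. Pictures are saved under pics/ and viewed, at most 10 in all, crops included, and the job is handed in when it is done.

Besides the shell and the picture viewer there is one more tool, called after "Emit:" as name(argument=value, ...), one argument or row to a line, values as JSON. move_arm: Moves the arm, as the interface text tells. Its arguments: {"type":"object","properties":{"slide":{"type":"array","items":{"type":"array","items":{"type":"number"}}},"angular":{"type":"array","items":{"type":"array","items":{"type":"number"}}},"gripper":{"type":"array","items":{"type":"number"}},"force":{"type":"number"}},"required":["slide","angular","gripper"]}

```bash
mkdir -p pics
cat > h.py <<'E'
import numpy as np, cv2
from rig import env, vision, nets
def grab(n, save=None):
    d=vision.get_image(n)
    if save: cv2.imwrite('pics/'+save, d['image'][:,:,::-1])
    return d
def cloud(d):
    K=d['camera_matrix'];h,w=d['depth'].shape
    u,v=np.meshgrid(np.arange(w),np.arange(h))
    p=np.stack([u,v],-1).reshape(-1,1,2).astype(float)
    D=np.array([d['k1'],0,0,0,0.])
    n=cv2.undistortPoints(p,K,D).reshape(h,w,2)
    z=d['depth'][...,None]
    c=np.concatenate([n*z,z],-1)
    return c@d['T'][:3,:3].T+d['T'][:3,3]
def proj(d,P):
    Ti=np.linalg.inv(d['T']);P=np.atleast_2d(P)@Ti[:3,:3].T+Ti[:3,3]
    return cv2.projectPoints(P.astype(float),np.zeros(3),np.zeros(3),d['camera_matrix'],np.array([d['k1'],0,0,0,0.]))[0].reshape(-1,2)
E
python3 - <<'E'
from h import *
print(env.read_state())
for n in ('scene','top'):
    d=grab(n,n+'0.png'); c=cloud(d); np.save(n+'0.npy',c)
    print(n,d['camera_matrix'].tolist(),d['k1'],d['T'].round(3).tolist())
    for t in ('tube','plug','rack','coupling','collet','cam_lever','glue_bottle','sanding_block'):
        print(t,[(np.round(r['bbox']).tolist(),round(r['p'],2)) for r in nets.search_frame(n,t)[:2]])
E
```

```text
{'clock': 0.0, 'joint_pos': array([-8.26858071e-01,  3.59379939e-01,  1.10393619e-02, -3.44040688e-04,
       -1.22410994e+00, -2.88095608e-01]), 'joint_velocities': array([ 9.70772135e-04,  2.78781101e-03, -9.57416736e-06,  1.44512617e-03,
        9.49835766e-04,  1.54533310e-03]), 'effort': array([ 1.35381651e-03, -5.83323455e+01,  2.93413854e+01,  6.93633422e+00,
       -6.04416549e-03,  2.98773546e-05]), 'tcp_pos': array([ 0.29686581, -0.60559534,  0.19466085]), 'orientation': array([-2.67427112e-04, -2.25895947e-01,  9.74151072e-01,  7.99204508e-04]), 'wrist_force': array([-1.14109871, -0.22470771,  0.30853237]), 'torque': array([ 0.0147028 , -0.05724273, -0.02454585]), 'grip_force': 0.0, 'opening': 0.08555522982751337}
scene [[413.45907614848323, 0.0, 320.76429766391703], [0.0, 413.45907614848323, 201.06840594030598], [0.0, 0.0, 1.0]] -0.06693677154623115 [[-0.686, -0.348, 0.639, -0.001], [-0.727, 0.309, -0.613, 0.683], [0.016, -0.885, -0.465, 0.598], [0.0, 0.0, 0.0, 1.0]]
tube [([338.0, 214.0, 355.0, 276.0], 0.78), ([293.0, 254.0, 370.0, 307.0], 0.64)]
plug [([310.0, 247.0, 32
[... 282 characters left out ...]
0.0], 0.74)]
sanding_block [([267.0, 210.0, 298.0, 242.0], 0.98)]
top [[447.3614036511312, 0.0, 323.06751511972595], [0.0, 447.3614036511312, 192.3250115841009], [0.0, 0.0, 1.0]] -0.035428523618128246 [[-0.026, -0.993, 0.111, 0.514], [-0.999, 0.024, -0.021, 0.059], [0.019, -0.112, -0.994, 1.185], [0.0, 0.0, 0.0, 1.0]]
tube [([274.0, 249.0, 286.0, 263.0], 0.64), ([401.0, 191.0, 416.0, 204.0], 0.37)]
plug []
rack [([238.0, 225.0, 302.0, 273.0], 0.74)]
coupling [([360.0, 177.0, 432.0, 226.0], 0.73)]
collet [([367.0, 188.0, 392.0, 216.0], 0.79)]
cam_lever [([408.0, 192.0, 417.0, 204.0], 0.64)]
glue_bottle [([358.0, 121.0, 385.0, 151.0], 0.59)]
sanding_block [([290.0, 124.0, 323.0, 171.0], 0.63)]
```

```bash
python3 - <<'E'
import cv2
a=cv2.imread('pics/scene0.png')[130:330,240:460]; b=cv2.imread('pics/top0.png')[90:290,220:450]
cv2.imwrite('pics/c.png',cv2.vconcat([]) if 0 else cv2.hconcat([cv2.resize(a,(400,364),interpolation=2),cv2.resize(b,(400,364))[:364]]))
E
python3 - <<'E'
import numpy as np
for n in('scene','top'):
    c=np.load(f'{n}0.npy')
    def at(u,v): print(n,u,v,c[v,u].round(3).tolist())
    pts={'scene':[(346,217),(346,240),(316,249),(316,265),(330,260),(375,200),(391,160),(391,175),(328,190),(282,220)],
     'top':[(280,256),(279,251),(283,262),(260,250),(250,240),(378,200),(412,198),(412,196),(412,202),(372,136),(306,148)]}[n]
    for p in pts: at(*p)
E
```

```text
scene 346 217 [0.49, 0.14, 0.179]
scene 346 240 [0.482, 0.145, 0.129]
scene 316 249 [0.51, 0.203, 0.119]
scene 316 265 [0.506, 0.206, 0.083]
scene 330 260 [0.532, 0.14, 0.049]
scene 375 200 [0.598, -0.091, 0.096]
scene 391 160 [0.607, -0.157, 0.189]
scene 391 175 [0.612, -0.169, 0.14]
scene 328 190 [0.765, -0.081, 0.067]
scene 282 220 [0.778, 0.081, 0.023]
top 280 256 [0.486, 0.137, 0.178]
top 279 251 [0.497, 0.138, 0.184]
top 283 262 [0.467, 0.139, 0.054]
top 260 250 [0.499, 0.196, 0.052]
top 250 240 [0.524, 0.221, 0.053]
top 378 200 [0.612, -0.097, 0.111]
top 412 198 [0.607, -0.161, 0.196]
top 412 196 [0.611, -0.162, 0.194]
top 412 202 [0.6, -0.166, 0.172]
top 372 136 [0.767, -0.086, 0.126]
top 306 148 [0.761, 0.076, 0.028]
```

View pics/c.png

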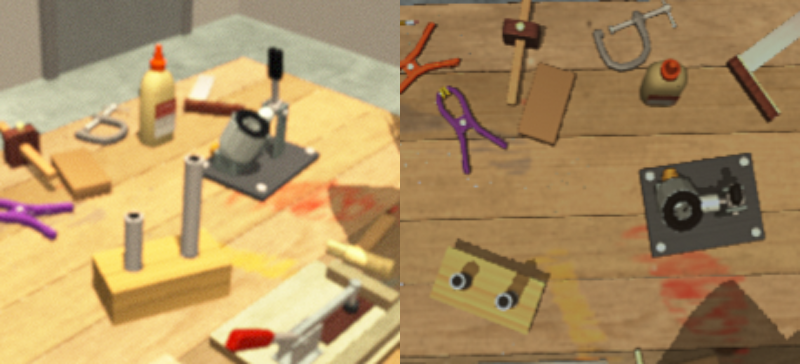

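The pictures show the tube in the rack hole nearer the coupling (scene 346,217; top 280,256), the plug beside it, and the coupling with its lever upright (top 412,198). Now I'll take finer measurements.

Run:
```python
from h import *
T={}
for n in('scene','top'):
    c=np.load(n+'0.npy'); im=cv2.imread(f'pics/{n}0.png'); 
    hsv=cv2.cvtColor(im,cv2.COLOR_BGR2HSV)
    P=c.reshape(-1,3)
    # tube
    for nm,x,y,zl,zh in(('tube',.485,.14,.07,.17),('plug',.51,.2,.07,.11)):
        q=P[(np.hypot(P[:,0]-x,P[:,1]-y)<.025)&(P[:,2]>zl)&(P[:,2]<zh)]
        q2=P[(np.hypot(P[:,0]-x,P[:,1]-y)<.025)&(P[:,2]>zh)]
        print(n,nm,len(q),q.mean(0).round(4),'top',len(q2),q2.mean(0).round(4))
        if len(q)>20:
            from scipy.optimize import least_squares
            r=least_squares(lambda s:np.hypot(q[:,0]-s[0],q[:,1]-s[1])-.011,[x,y],loss='soft_l1',f_scale=.002);print('fit',r.x.round(4))
    # foot plate
    m=(abs(c[...,2]-.012)<.012)&(hsv[...,2]<100)&(hsv[...,1]<90)&(abs(c[...,0]-.6)<.13)&(abs(c[...,1]+.12)<.16)
    m=cv2.morphologyEx(m.astype(np.uint8),cv2.MORPH_OPEN,np.ones((3,3)))
    k,l,s,_=cv2.connectedComponentsWithStats(m); i=1+s[1:,4].argmax()
    q=c[l==i]; R=cv2.minAreaRect((q[:,:2]*1000).astype(np.float32)); print(n,'foot',len(q),R,q[:,2].mean().round(4))
    # black ring
    b=(hsv[...,2]<55)&(c[...,2]>.07)&(c[...,2]<.13)&(np.hypot(c[...,0]-.6,c[...,1]+.095)<.05)
    q=c[b];print(n,'ring',len(q),q.mean(0).round(4),q.min(0).round(3),q.max(0).round(3))
    v,u=np.where(b);print('pix',u.min(),u.max(),v.min(),v.max(),cv2.fitEllipse(cv2.convexHull(np.stack([u,v],1).astype(np.float32))) if len(u)>5 else 0)
    # lever grip
    b=(c[...,2]>.14)&(c[...,2]<.21)&(np.hypot(c[...,0]-.607,c[...,1]+.16)<.04)
    q=c[b];print(n,'grip',len(q),q.mean(0).round(4),q.min(0).round(3),q.max(0).round(3))
    # anything tall
    for x0 in np.arange(.2,.9,.1):
        print([ (round(float(np.percentile(w[:,2],99)),2) if len(w)>3 else 0) for y0 in np.arange(-.5,.5,.1) for w in [P[(P[:,0]>x0)&(P[:,0]<x0+.1)&(P[:,1]>y0)&(P[:,1]<y0+.1)]]])
a=cv2.imread('pics/scene0.png')[145:245,345:425]; b=cv2.imread('pics/top0.png')[170:235,355:440]
cv2.imwrite('pics/d.png',cv2.hconcat([cv2.resize(a,(400,500),interpolation=2),cv2.resize(b,(400,306),interpolation=2).__class__(0) if 0 else cv2.copyMakeBorder(cv2.resize(b,(400,306),interpolation=2),0,194,0,0,0)]))
```

```text
scene tube 413 [0.4841 0.1456 0.1214] top 84 [0.4868 0.1427 0.1765]
fit [0.4899 0.1393]
scene plug 164 [0.5105 0.2117 0.0904] top 84 [0.513  0.2095 0.117 ]
fit [0.5169 0.2059]
scene foot 143 ((612.3179931640625, -148.57183837890625), (31.83950424194336, 131.8421173095703), 8.397469520568848) 0.0127
scene ring 99 [ 0.5997 -0.1067  0.0971] [ 0.577 -0.132  0.086] [ 0.624 -0.082  0.109]
pix 370 386 191 204 ((378.47247314453125, 197.61546325683594), (11.154814720153809, 19.20599365234375), 124.68791198730469)
scene grip 162 [ 0.6102 -0.1624  0.1713] [ 0.601 -0.177  0.14 ] [ 0.623 -0.152  0.196]
[0, -0.0, 0.0, 0.0, 0.59, 0.59, 0.04, 0.05, 0.06, 0.06]
[0.0, 0.03, 0.0, 0.02, 0.02, 0.06, 0.07, 0.12, 0.06, 0.06]
[0.59, 0.02, 0.0, 0.0, 0.02, 0.01, 0.18, 0.05, 0.0, 0.05]
[0.58, 0.0, 0.02, 0.1, 0.1, 0.05, 0.11, 0.12, 0.09, 0.11]
[0.0, 0.0, 0.01, 0.19, 0.11, 0.0, 0.0, 0.02, 0.15, 0.15]
[0.0, 0.0, 0.02, 0.12, 0.16, 0.02, 0.04, 0.02, 0.16, 0.16]
[0.0, 0.01, 0.02, 0.02, 0.08, 0.06, 0.06, 0.02, 0.16, 0.16]
top tube 27 [0.4894 0.1297 0.1202] top 76 [0.4871 0.1376 0.1812]
fit [0.4869 0.1381]
top plug 19
[... 186 characters left out ...]
320 [ 0.5986 -0.1082  0.0998] [ 0.572 -0.138  0.073] [ 0.624 -0.081  0.116]
pix 371 394 195 217 ((382.2758483886719, 205.6200714111328), (21.89697265625, 23.66596221923828), 62.26435852050781)
top grip 76 [ 0.6105 -0.1627  0.1916] [ 0.6   -0.174  0.156] [ 0.623 -0.156  0.202]
[0.01, 0.01, 0.01, 0.01, 0.01, 0.04, 0.04, 0.06, 0.06, 0.06]
[0.01, 0.67, 0.69, 0.02, 0.03, 0.06, 0.07, 0.12, 0.06, 0.06]
[0.02, 0.02, 0.01, 0.01, 0.01, 0.05, 0.18, 0.05, 0.01, 0.05]
[0.01, 0.01, 0.02, 0.1, 0.1, 1.19, 0.12, 0.12, 0.09, 0.11]
[0.01, 0.01, 0.02, 0.2, 0.11, 0.01, 0.01, 0.02, 0.15, 0.16]
[0.01, 0.01, 0.03, 0.13, 0.16, 0.03, 0.04, 0.02, 0.16, 0.17]
[0.01, 0.01, 0.03, 0.01, 0.02, 0.06, 0.07, 0.02, 0.16, 0.17]
```

View pics/d.png

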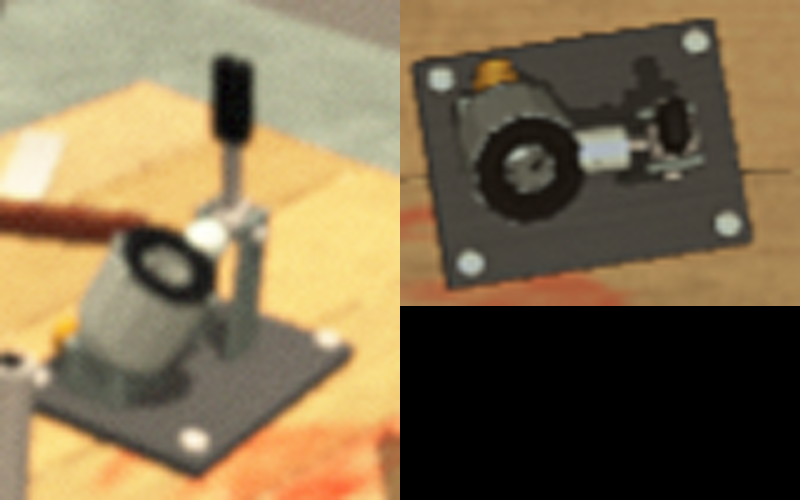

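```bash
cat >> h.py <<'E'
from scipy.spatial.transform import Rotation as Ro
YAW=np.radians(7.3)
XC=np.array([np.cos(YAW),np.sin(YAW),0]);YC=np.array([-np.sin(YAW),np.cos(YAW),0]);ZC=np.array([0,0,1.])
def Rtool(tilt): # tool closing along YC, tilted about tool y by -tilt deg
    R=np.stack([-XC,YC,-ZC],1); return R@Ro.from_rotvec([0,-np.radians(tilt),0]).as_matrix()
def pose():
    s=env.read_state();q=s['orientation'];return s,np.array(s['tcp_pos']),Ro.from_quat([q[1],q[2],q[3],q[0]]).as_matrix()
def delta(p,R):
    s,p0,R0=pose();print('t',round(s['clock'],2),'tcp',p0.round(4),'F',s['wrist_force'].round(1),'open',round(s['opening'],4))
    print('slide(tool axes now)',(R0.T@(p-p0)).round(4),'rot deg',np.degrees(Ro.from_matrix(R0.T@R).as_rotvec()).round(2))
def at_z(d,u,v,z):
    n=cv2.undistortPoints(np.array([[[u,v]]],float),d['camera_matrix'],np.array([d['k1'],0,0,0,0.])).ravel()
    r=d['T'][:3,:3]@[n[0],n[1],1];o=d['T'][:3,3];return o+r*(z-o[2])/r[2]
E
python3 - <<'E'
from h import *
d=grab('top')
print('ring top',at_z(d,382.3,205.6,.1))
e=grab('scene');print('ring scene',at_z(e,378.5,197.6,.1))
for n,D,box in(('top',d,(262,240,298,275)),('scene',e,(325,200,370,280))):
    c=cloud(D).reshape(-1,3)
    q=c[(np.hypot(c[:,0]-.488,c[:,1]-.139)<.02)&(c[:,2]>.17)]
    k,_=cv2.minEnclosingCircle((q[:,:2]*1000).astype(np.float32)),0;print(n,k)
E
```

```text
ring top [ 0.59900144 -0.1083655   0.1       ]
ring scene [ 0.59576508 -0.10175228  0.1       ]
top ((487.1333923339844, 137.57518005371094), 10.806883811950684)
scene ((488.7025146484375, 141.13836669921875), 11.000290870666504)
```

Emit:
move_arm(
  slide=[
    [0,0,-0.032],
    [0,0,-0.032],
    [-0.0176,0.0446,0],
    [-0.0176,0.0446,0],
    [-0.0176,0.0446,0],
    [-0.0176,0.0446,0],
    [-0.0176,0.0446,0],
    [-0.0176,0.0446,0],
    [-0.0176,0.0446,0],
    [-0.0176,0.0446,0],
    [-0.0176,0.0446,0],
    [-0.0176,0.0446,0],
    [-0.0176,0.0446,0],
    [-0.0176,0.0446,0],
    [-0.0176,0.0446,0],
    [-0.0176,0.0446,0],
    [-0.0176,0.0446,0],
    [-0.0176,0.0446,0],
    [0,0,0],
  ],
  angular=[
    [0,0,9.5],
    [0,0,9.5],
    [0,0,0],
    [0,0,0],
    [0,0,0],
    [0,0,0],
    [0,0,0],
    [0,0,0],
    [0,0,0],
    [0,0,0],
    [0,0,0],
    [0,0,0],
    [0,0,0],
    [0,0,0],
    [0,0,0],
    [0,0,0],
    [0,0,0],
    [0,0,0],
    [0,0,0],
  ],
  gripper=[1,1,1,1,1,1,1,1,1,1,1,1,1,1,1,1,1,1,1],
  force=90,
)

```text
clock: 3.38
tcp_pos: [0.4886, 0.1394, 0.2591]
orientation: [-0.0, -0.063, 0.998, -0.0]
wrist_force: [-0.8, -0.2, -1.2]
opening: 0.0859
grip_force: 0.0
```

Emit:
move_arm(
  slide=[
    [0,0,0.034],
    [0,0,0.034],
    [0,0,0.033],
    [0,0,0.032],
    [0,0,0],
    [0,0,0],
    [0,0,0],
    [0,0,0],
    [0,0,0],
    [0,0,0],
    [0,0,0],
  ],
  angular=[
    [0,0,0],
    [0,0,0],
    [0,0,0],
    [0,0,0],
    [0,0,0],
    [0,0,0],
    [0,0,0],
    [0,0,0],
    [0,0,0],
    [0,0,0],
    [0,0,0],
  ],
  gripper=[1,1,1,1,1,0,0,0,0,0,0],
  force=90,
)

```text
clock: 4.75
tcp_pos: [0.4891, 0.1374, 0.1277]
orientation: [0.001, -0.062, 0.998, 0.0]
wrist_force: [-0.8, -0.9, 6.5]
opening: 0.0188
grip_force: 87.9
```

Emit:
move_arm(
  slide=[
    [0,0,-0.01],
    [0,0,-0.02],
    [0,0,-0.04],
    [0,0,-0.04],
    [0,0,-0.04],
    [0,0,-0.04],
    [0,0,0],
  ],
  angular=[
    [0,0,0],
    [0,0,0],
    [0,0,0],
    [0,0,0],
    [0,0,0],
    [0,0,0],
    [0,0,0],
  ],
  gripper=[0,0,0,0,0,0,0],
)

```text
clock: 5.62
tcp_pos: [0.4892, 0.1373, 0.3203]
orientation: [0.003, -0.062, 0.998, 0.001]
wrist_force: [1.4, -0.7, -1.5]
opening: 0.0187
grip_force: 88.4
```

Run:
```python
from h import *
d=grab('scene','s1.png');c=cloud(d);np.save('s1.npy',c)
s,p,R=pose();print(p,s['opening'],s['wrist_force'])
P=c.reshape(-1,3);q=P[(np.hypot(P[:,0]-p[0],P[:,1]-p[1])<.03)&(P[:,2]<p[2]-.012)&(P[:,2]>.13)]
print(len(q),q[:,2].min(),q[:,2].max())
for z in np.arange(.15,.29,.02):
    w=q[abs(q[:,2]-z)<.01]; print(round(z,2),len(w),w.mean(0).round(4))
cv2.imwrite('pics/s1c.png',cv2.resize(d['image'][100:320,240:440,::-1],(545,600),interpolation=2))
```

```text
[0.48826777 0.13713792 0.31802335] 0.018817707649400463 [ 0.37274777  0.30459863 -1.39438758]
521 0.2025731391443764 0.3056638362736324
0.15 0 [nan nan nan]
0.17 0 [nan nan nan]
0.19 0 [nan nan nan]
0.21 73 [0.4852 0.1456 0.212 ]
0.23 109 [0.4861 0.1445 0.2299]
0.25 87 [0.4854 0.1446 0.2512]
0.27 105 [0.4851 0.1451 0.2699]<stdin>:7: RuntimeWarning: Mean of empty slice.
  ret = um.true_divide(
```

View pics/s1c.png

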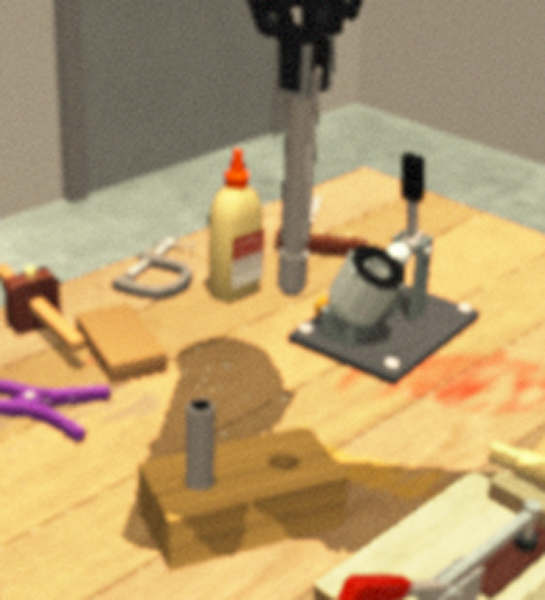

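```bash
cat >> h.py <<'E'
M=np.array([.600,-.1080,.1]); RT=Rtool(26); A=-RT[:,2]; L=.1177
E
python3 - <<'E'
from h import *
s,p0,R0=pose()
print('A',A.round(3),'start rot',np.degrees(Ro.from_matrix(R0.T@RT).as_rotvec()).round(2))
t=M+A*(L+.025);print('target',t.round(4),'slide in tilted axes',(RT.T@(t-p0)).round(4))
E
```

```text
A [-0.435 -0.056  0.899] start rot [  0.04 -25.88  -0.2 ]
target [ 0.538  -0.1159  0.2283] slide in tilted axes [ 0.024  -0.2573  0.0882]
```

Emit:
move_arm(
  slide=[
    [0,0,0],
    [0,0,0],
    [0,0,0],
    [0.004,-0.0429,0],
    [0.004,-0.0429,0],
    [0.004,-0.0429,0],
    [0.004,-0.0429,0],
    [0.004,-0.0429,0],
    [0.004,-0.0428,0],
    [0,0,0.03],
    [0,0,0.03],
    [0,0,0.028],
    [0,0,0],
    [0,0,0],
  ],
  angular=[
    [0,-8.6,0],
    [0,-8.6,0],
    [0,-8.7,-0.2],
    [0,0,0],
    [0,0,0],
    [0,0,0],
    [0,0,0],
    [0,0,0],
    [0,0,0],
    [0,0,0],
    [0,0,0],
    [0,0,0],
    [0,0,0],
    [0,0,0],
  ],
  gripper=[0,0,0,0,0,0,0,0,0,0,0,0,0,0],
)

```text
clock: 7.42
tcp_pos: [0.5372, -0.1163, 0.2276]
orientation: [0.223, -0.062, 0.973, 0.014]
wrist_force: [0.5, 0.5, -1.1]
opening: 0.0189
grip_force: 88.6
```

Run:
```python
from h import *
delta(M+A*(L+.025),RT)
s,p,R=pose();print('tip',(p+R[:,2]*L).round(4),'mouth',M)
a=grab('scene');b=grab('top')
for n,d in(('s',a),('t',b)):
    print(n,proj(d,[p+R[:,2]*L,M]).round(1).tolist())
A1=cv2.resize(a['image'][120:240,320:420,::-1],(400,480),interpolation=2);B1=cv2.resize(b['image'][150:250,340:423,::-1],(400,480),interpolation=2)
cv2.imwrite('pics/e.png',cv2.hconcat([A1,B1]))
```

```text
t 7.42 tcp [ 0.5372 -0.1163  0.2276] F [ 0.5  0.5 -1.1] open 0.0189
slide(tool axes now) [-0.001   0.0003 -0.0003] rot deg [-0.07 -0.13  0.05]
tip [ 0.5882 -0.11    0.1217] mouth [ 0.6   -0.108  0.1  ]
s [[383.4, 190.3], [378.8, 196.3]]
t [[384.5, 209.3], [382.1, 205.2]]
```

View pics/e.png

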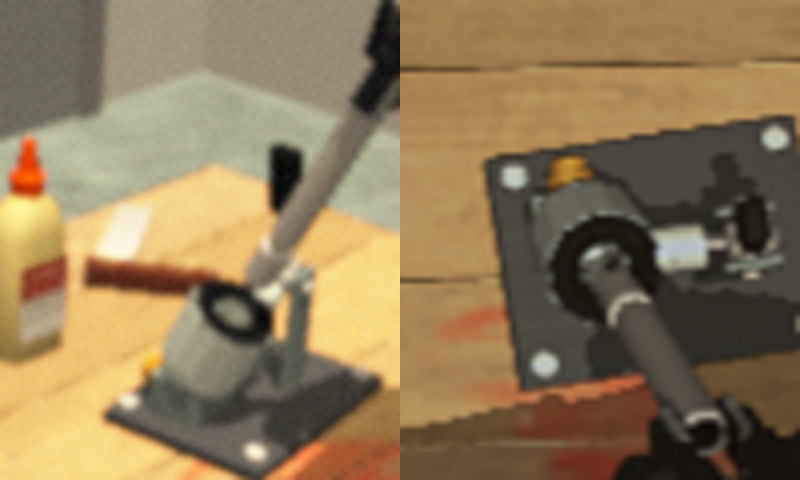

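Left view: the tube tip at about (258,275) in the crop is in line with the mouth at (237,310). Top view: the tip is over the bore at (605,275). Now I'll ease it in.

Emit:
move_arm(
  slide=[
    [-0.001,0,0.012],
    [0,0,0.01],
    [0,0,0.006],
    [0,0,0.006],
    [0,0,0.004],
    [0,0,0],
  ],
  angular=[
    [0,-0.1,0],
    [0,0,0],
    [0,0,0],
    [0,0,0],
    [0,0,0],
    [0,0,0],
  ],
  gripper=[0,0,0,0,0,0],
)

```text
clock: 8.28
tcp_pos: [0.5549, -0.1141, 0.1932]
orientation: [0.224, -0.062, 0.972, 0.014]
wrist_force: [0.5, 0.7, -1.5]
opening: 0.0184
grip_force: 88.6
```

```bash
cat > st.py <<'E'
from h import *
s,p,R=pose()
print('t',round(s['clock'],2),'open',round(s['opening'],4),'Ftool',(R.T@s['wrist_force']).round(1),'Ttool',(R.T@s['torque']).round(2))
tip=p+R[:,2]*L; print('tip rel mouth (tool axes)',(RT.T@(tip-M)).round(4),'rot',np.degrees(Ro.from_matrix(R.T@RT).as_rotvec()).round(2))
E
python3 st.py
```

```text
t 8.28 open 0.0184 Ftool [0.2 0.7 1.6] Ttool [0.03 1.61 0.01]
tip rel mouth (tool axes) [ 0.0001 -0.0005  0.014 ] rot [-0.07 -0.04  0.03]
```

Emit:
move_arm(
  slide=[
    [0,0,0.004],
    [0,0,0.004],
    [0,0,0],
  ],
  angular=[
    [0,0,0],
    [0,0,0],
    [0,0,0],
  ],
  gripper=[0,0,0],
)

```text
clock: 8.65
tcp_pos: [0.5584, -0.1137, 0.186]
orientation: [0.224, -0.062, 0.972, 0.014]
wrist_force: [0.1, 0.1, -0.3]
opening: 0.0186
grip_force: 88.6
```

```bash
python3 st.py
```

```text
t 8.65 open 0.0186 Ftool [0.  0.  0.3] Ttool [-0.03  1.61 -0.02]
tip rel mouth (tool axes) [ 0.0001 -0.0005  0.022 ] rot [-0.06 -0.03  0.03]
```

No side force, so it is centred. Pushing through the seal.

Emit:
move_arm(
  slide=[
    [0,0,0.004],
    [0,0,0.004],
    [0,0,0.004],
    [0,0,0.003],
    [0,0,0],
  ],
  angular=[
    [0,0,0],
    [0,0,0],
    [0,0,0],
    [0,0,0],
    [0,0,0],
  ],
  gripper=[0,0,0,0,0],
  force=110,
)

```text
clock: 9.28
tcp_pos: [0.565, -0.1129, 0.1727]
orientation: [0.224, -0.062, 0.972, 0.014]
wrist_force: [-0.1, -1.3, -1.7]
opening: 0.0179
grip_force: 108.3
```

```bash
python3 st.py
```

```text
t 9.28 open 0.0179 Ftool [ 1.  -1.3  1.4] Ttool [ 0.58  1.56 -0.01]
tip rel mouth (tool axes) [-0.0001 -0.0006  0.0368] rot [-0.07 -0.01  0.03]
```

Emit:
move_arm(
  slide=[
    [0,0,0.004],
    [0,0,0.004],
    [0,0,0.003],
    [0,0,0.002],
    [0,0,0],
  ],
  angular=[
    [0,0,0],
    [0,0,0],
    [0,0,0],
    [0,0,0],
    [0,0,0],
  ],
  gripper=[0,0,0,0,0],
)

```text
clock: 9.9
tcp_pos: [0.5707, -0.1122, 0.1612]
orientation: [0.225, -0.062, 0.972, 0.014]
wrist_force: [-1.7, -0.1, 0.4]
opening: 0.0181
grip_force: 108.6
```

```bash
python3 st.py
```

```text
t 9.9 open 0.0181 Ftool [ 1.3  0.1 -1.1] Ttool [ 0.49  1.6  -0.01]
tip rel mouth (tool axes) [-0.0003 -0.0006  0.0497] rot [-0.07  0.01  0.04]
```

Nearly home by the numbers. I'll press in small steps until there is clear contact.

Emit:
move_arm(
  slide=[
    [0,0,0.001],
    [0,0,0.001],
    [0,0,0.001],
    [0,0,0],
  ],
  angular=[
    [0,0,0],
    [0,0,0],
    [0,0,0],
    [0,0,0],
  ],
  gripper=[0,0,0,0],
)

```text
clock: 10.4
tcp_pos: [0.573, -0.1124, 0.1619]
orientation: [0.227, -0.062, 0.972, 0.013]
wrist_force: [-17.7, -1.0, 26.6]
opening: 0.0178
grip_force: 112.4
```

```bash
python3 st.py
```

```text
t 10.4 open 0.0178 Ftool [  4.1   1.2 -31.6] Ttool [-0.72  3.14  0.04]
tip rel mouth (tool axes) [-0.0031 -0.0012  0.0501] rot [-0.12  0.26  0.09]
```

Hard stop at 50.1 mm depth with about 32 N, so the tube is home. Now unload, open and back off along the tube.

Emit:
move_arm(
  slide=[
    [0,0,-0.0015],
    [0,0,-0.0012],
    [0,0,0],
    [0,0,0],
    [0,0,0],
    [0,0,0],
    [0,0,0],
    [0,0,-0.02],
    [0,0,-0.03],
    [0,0,-0.04],
    [0,0,-0.03],
    [0,0,0],
  ],
  angular=[
    [0,0,0],
    [0,0,0],
    [0,0,0],
    [0,0,0],
    [0,0,0],
    [0,0,0],
    [0,0,0],
    [0,0,0],
    [0,0,0],
    [0,0,0],
    [0,0,0],
    [0,0,0],
  ],
  gripper=[0,0,0,0.6,0.6,0.6,0.6,0.6,0.6,0.6,0.6,0.6],
)

```text
clock: 11.9
tcp_pos: [0.5192, -0.1187, 0.2719]
orientation: [0.227, -0.062, 0.972, 0.014]
wrist_force: [0.2, 1.0, -0.2]
opening: 0.0512
grip_force: 0.0
```

```bash
python3 st.py
python3 - <<'E'
from h import *
b=grab('top');a=grab('scene')
E_=M+A*.12
for n,d in(('s',a),('t',b)):
    P=cloud(d).reshape(-1,3);r=(P-M)@RT; q=r[(np.hypot(r[:,0],r[:,1])<.02)&(-r[:,2]>.03)&(-r[:,2]<.16)]
    print(n,len(q),'standing out',np.percentile(-q[:,2],[90,97,100]).round(4),q.mean(0).round(4), 'end proj',proj(d,E_).round(1))
p=M+XC*.008-YC*.022; p[2]=.30
delta(p,Rtool(0)); s,p0,R0=pose(); print('after untilt',(Rtool(0).T@(p-p0)).round(4))
A1=cv2.resize(a['image'][110:240,320:420,::-1],(400,520),interpolation=2);B1=cv2.resize(b['image'][150:254,340:420,::-1],(400,520),interpolation=2)
cv2.imwrite('pics/f.png',cv2.hconcat([A1,B1]))
E
```

```text
t 11.9 open 0.0512 Ftool [-0.2  1.   0.3] Ttool [-0.09  1.31 -0.02]
tip rel mouth (tool axes) [-0.0027 -0.0005 -0.0725] rot [-0.08  0.3   0.05]
s 281 standing out [0.1188 0.1206 0.1214] [ 0.0033  0.0068 -0.0808] end proj [[400.3 164. ]]
t 225 standing out [0.1229 0.1244 0.1271] [-0.0028  0.0009 -0.0895] end proj [[393.5 224.8]]
t 12.0 tcp [ 0.5185 -0.1186  0.2688] F [ 0.8 -0.2 -0.3] open 0.0513
slide(tool axes now) [-0.0948 -0.0219  0.0116] rot deg [-5.000e-02  2.604e+01  1.000e-02]
after untilt [-0.0902 -0.0219 -0.0312]
```

View pics/f.png

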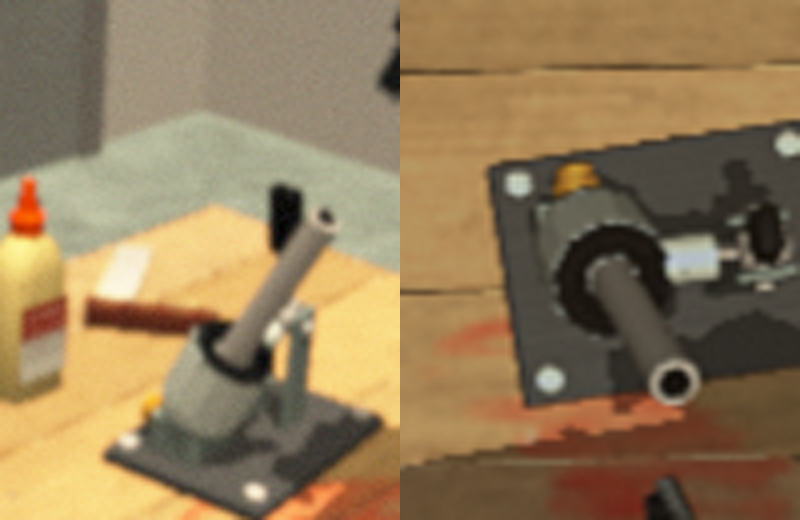

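The tube stands out about 120 mm in the bore and the groove is hidden (crop right: end at 675,382). The lever is still open. Untilting and moving over to beside the lever.

Emit:
move_arm(
  slide=[
    [0,0,-0.03],
    [0,0,0],
    [0,0,0],
    [0,0,0],
    [-0.035,-0.007,0],
    [-0.035,-0.007,0],
    [-0.0334,-0.008,0],
    [0,0,0],
    [0,0,0],
  ],
  angular=[
    [0,0,0],
    [0,8.7,0],
    [0,8.7,0],
    [0,8.6,0],
    [0,0,0],
    [0,0,0],
    [0,0,0],
    [0,0,0],
    [0,0,0],
  ],
  gripper=[0,0,0,0,0,0,0,0,0],
)

```text
clock: 13.12
tcp_pos: [0.6104, -0.1289, 0.294]
orientation: [-0.001, -0.064, 0.998, -0.001]
wrist_force: [0.4, -0.1, -0.9]
opening: -0.0001
grip_force: 0.0
```

```bash
cat > lv.py <<'E'
from h import *
s,p,R=pose(); B=np.array([M[0],M[1],0]); r=p-B
print('t',round(s['clock'],2),'tcp in coupling mm',(1000*np.array([r@XC,r@YC,r[2]])).round(1),'F',(np.stack([XC,YC,ZC])@s['wrist_force']).round(1),'open',round(s['opening'],4),'rot',np.degrees(Ro.from_matrix(R.T@Rtool(0)).as_rotvec()).round(2))
E
python3 lv.py
python3 - <<'E'
import numpy as np
for ph in np.radians([0,15,30,45,60,70,80,84.5]):
    y=-75-82*np.sin(ph)+7*np.cos(ph)+14.5; z=90+82*np.cos(ph)+7*np.sin(ph); print(np.degrees(ph).round(1),y.round(1),z.round(1))
E
```

```text
t 13.12 tcp in coupling mm [  7.7 -22.1 294. ] F [ 0.4 -0.1 -0.9] open -0.0001 rot [-0.06 -0.16 -0.  ]
0.0 -53.5 172.0
15.0 -75.0 171.0
30.0 -95.4 164.5
45.0 -113.5 152.9
60.0 -128.0 137.1
70.0 -135.2 124.6
80.0 -140.0 111.1
84.5 -141.5 104.8
```

Emit:
move_arm(
  slide=[
    [0,0,0.04],
    [0,0,0.04],
    [0,0,0.042],
    [0,0,0],
    [0,-0.008,0],
    [0,-0.008,0],
    [0,-0.008,0],
    [0,-0.008,0],
    [0,-0.006,0],
    [0,0,0],
  ],
  angular=[
    [0,0,0],
    [0,0,0],
    [0,0,0],
    [0,0,0],
    [0,0,0],
    [0,0,0],
    [0,0,0],
    [0,0,0],
    [0,0,0],
    [0,0,0],
  ],
  gripper=[0,0,0,0,0,0,0,0,0,0],
)

```text
clock: 14.38
tcp_pos: [0.6157, -0.1674, 0.1737]
orientation: [-0.0, -0.063, 0.998, -0.001]
wrist_force: [-0.8, 0.4, -0.9]
opening: -0.0002
grip_force: 0.0
```

```bash
python3 lv.py
```

```text
t 14.38 tcp in coupling mm [  8.  -60.9 173.7] F [-0.7  0.5 -0.9] open -0.0002 rot [-0.07 -0.01 -0.04]
```

Emit:
move_arm(
  slide=[
    [0,-0.007,0.001],
    [0,-0.007,0.001],
    [0,-0.007,0.002],
    [0,-0.007,0.003],
    [0,-0.007,0.003],
    [0,-0.006,0.003],
    [0,-0.006,0.003],
    [0,-0.006,0.004],
    [0,0,0],
  ],
  angular=[
    [0,0,0],
    [0,0,0],
    [0,0,0],
    [0,0,0],
    [0,0,0],
    [0,0,0],
    [0,0,0],
    [0,0,0],
    [0,0,0],
  ],
  gripper=[0,0,0,0,0,0,0,0,0],
)

```text
clock: 15.5
tcp_pos: [0.6222, -0.2198, 0.1533]
orientation: [-0.0, -0.063, 0.998, -0.001]
wrist_force: [1.0, -0.3, -0.6]
opening: -0.0
grip_force: 0.0
```

```bash
python3 lv.py
python3 - <<'E'
from h import *
a=grab('scene')
b=grab('top')
A1=cv2.resize(a['image'][110:240,340:440,::-1],(400,520),interpolation=2);B1=cv2.resize(b['image'][150:254,360:440,::-1],(400,520),interpolation=2)
cv2.imwrite('pics/g.png',cv2.hconcat([A1,B1]))
E
```

```text
t 15.5 tcp in coupling mm [   7.8 -113.7  153.3] F [ 1.  -0.4 -0.6] open -0.0 rot [-0.06 -0.05 -0.03]
```

View pics/g.png

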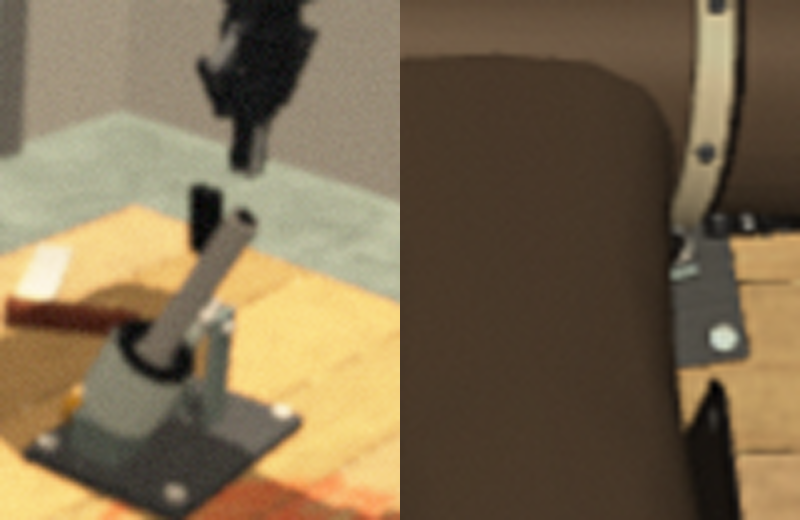

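Run:
```python
from h import *
a=grab('scene');s,p,R=pose();print(p,proj(a,p))
B=np.array([M[0],M[1],0])
H=B+XC*.007-YC*.075+ZC*.09
for th in(0,.3,.6,1.): 
    ph=th-np.radians(10);t=H+.108*(-YC*np.sin(ph)+ZC*np.cos(ph));print(th,t.round(3),proj(a,t).round(1),proj(a,H).round(1))
c=cloud(a)
for u,v in((402,148),(401,152),(391,160),(391,165),(391,170)): print(u,v,c[v,u].round(3))
print('lever now',[(np.round(r['bbox']).tolist(),round(r['p'],2)) for r in nets.search_frame('scene','cam_lever')[:2]])
```

```text
[ 0.62252262 -0.21937342  0.15399795] [[399.4188075  164.54774907]]
0 [ 0.614 -0.163  0.196] [[390.7 156.1]] [[390.6 189.6]]
0.3 [ 0.618 -0.195  0.197] [[396.9 152.6]] [[390.6 189.6]]
0.6 [ 0.622 -0.226  0.188] [[402.2 152.6]] [[390.6 189.6]]
1.0 [ 0.627 -0.26   0.163] [[407.2 157.6]] [[390.6 189.6]]
402 148 [ 0.613 -0.21   0.208]
401 152 [ 0.614 -0.209  0.197]
391 160 [ 0.609 -0.158  0.188]
391 165 [ 0.608 -0.16   0.174]
391 170 [ 0.61  -0.164  0.157]
lever now [([389.0, 155.0, 396.0, 192.0], 0.48)]
```

Run:
```python
from h import *
a=grab('scene');c=cloud(a);b=grab('top');cb=cloud(b)
for u in range(392,410,2): print(u,[tuple((1000*c[v,u]).astype(int).tolist()) for v in range(140,168,4)])
cv2.imwrite('pics/i.png',cv2.resize(a['image'][100:200,350:450,::-1],(600,600),interpolation=2))
```

```text
392 [(-1, 683, 598), (-1, 683, 598), (-1, 683, 598), (-1, 683, 598), (-1, 683, 598), (605, -158, 189), (605, -159, 177)]
394 [(-1, 683, 598), (-1, 683, 598), (-1, 683, 598), (-1, 683, 598), (-1, 683, 598), (603, -164, 188), (601, -163, 177)]
396 [(-1, 683, 598), (-1, 683, 598), (-1, 683, 598), (-1, 683, 598), (-1, 683, 598), (2163, -2385, -879), (2104, -2308, -880)]
398 [(625, -204, 229), (625, -206, 217), (624, -206, 205), (626, -211, 192), (-1, 683, 598), (2156, -2407, -882), (550, -108, 208)]
400 [(609, -191, 236), (619, -207, 218), (619, -209, 206), (618, -209, 195), (-1, 683, 598), (2138, -2415, -879), (548, -114, 207)]
402 [(607, -197, 235), (613, -207, 220), (614, -211, 207), (616, -215, 194), (-1, 683, 598), (2127, -2431, -879), (546, -120, 206)]
404 [(609, -209, 232), (613, -216, 218), (610, -214, 207), (610, -217, 195), (-1, 683, 598), (2135, -2477, -894), (2055, -2367, -881)]
406 [(618, -231, 225), (612, -225, 216), (610, -225, 205), (-1, 683, 598), (-1, 683, 598), (2095, -2452, -875), (2040, -2377, -879)]
408 [(-1, 683, 598), (-1, 683, 598), (-1, 683, 598), (-1, 683, 598), (-1, 683, 598), (2095, -2485, -884), (2021, -2381, -874)]
```

View pics/i.png

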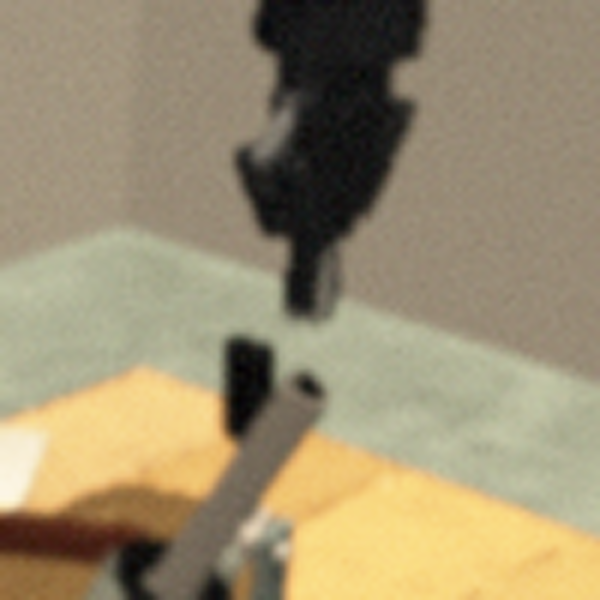

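The fingertips actually end about 36 mm above the reported TCP. In the crop the finger bottom is at (310,318), above the lever top at (250,340), so I passed over the lever without touching it. Going back, and doing it lower.

Emit:
move_arm(
  slide=[
    [0,0,-0.045],
    [0,0.045,0],
    [0,0.047,0],
    [0,0,0],
    [0,0,0.03],
    [0,0,0.032],
    [0,0,0],
    [0,-0.008,0],
    [0,-0.008,0],
    [0,-0.008,0],
    [0,0,0],
  ],
  angular=[
    [0,0,0],
    [0,0,0],
    [0,0,0],
    [0,0,0],
    [0,0,0],
    [0,0,0],
    [0,0,0],
    [0,0,0],
    [0,0,0],
    [0,0,0],
    [0,0,0],
  ],
  gripper=[0,0,0,0,0,0,0,0,0,0,0],
)

```text
clock: 17.18
tcp_pos: [0.6142, -0.1528, 0.1374]
orientation: [0.001, -0.063, 0.998, -0.001]
wrist_force: [0.6, 0.6, 0.6]
opening: 0.0
grip_force: 0.4
```

```bash
python3 lv.py
```

```text
t 17.18 tcp in coupling mm [  8.4 -46.2 137.4] F [0.7 0.5 0.6] open 0.0 rot [-0.08  0.06 -0.05]
```

Emit:
move_arm(
  slide=[
    [0,-0.007,0],
    [0,-0.007,0],
    [0,-0.007,0],
    [0,-0.007,0.001],
    [0,0,0],
  ],
  angular=[
    [0,0,0],
    [0,0,0],
    [0,0,0],
    [0,0,0],
    [0,0,0],
  ],
  gripper=[0,0,0,0,0],
)

```text
clock: 17.8
tcp_pos: [0.6176, -0.1804, 0.1359]
orientation: [0.0, -0.063, 0.998, -0.001]
wrist_force: [-0.7, 2.6, 3.6]
opening: -0.0004
grip_force: 1.7
```

```bash
python3 lv.py
python3 - <<'E'
from h import *
a=grab('scene');c=cloud(a)
cv2.imwrite('pics/j.png',cv2.resize(a['image'][120:220,350:450,::-1],(600,600),interpolation=2))
E
```

```text
t 17.8 tcp in coupling mm [  8.2 -74.  135.9] F [-0.4  2.7  3.6] open -0.0004 rot [-0.09  0.02 -0.03]
```

View pics/j.png

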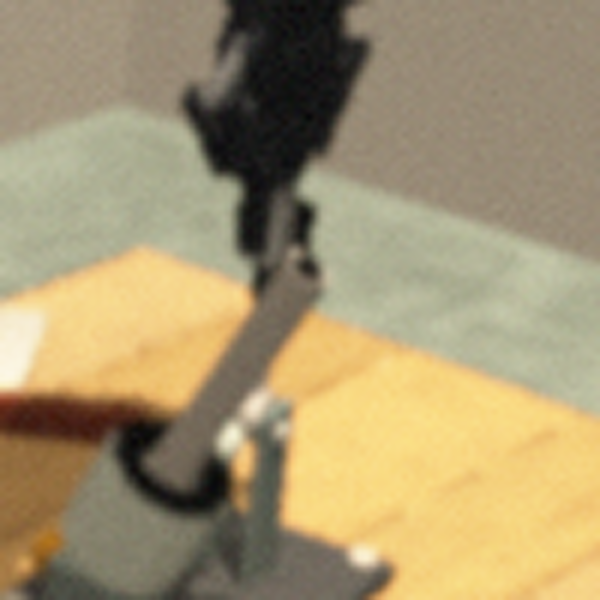

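The lever grip (300,230) now sits on the far side of the fingers and is moving. Continuing along the arc.

Emit:
move_arm(
  slide=[
    [0,-0.007,0.002],
    [0,-0.007,0.003],
    [0,-0.007,0.003],
    [0,-0.006,0.003],
    [0,-0.006,0.004],
    [0,-0.006,0.004],
    [0,0,0],
  ],
  angular=[
    [0,0,0],
    [0,0,0],
    [0,0,0],
    [0,0,0],
    [0,0,0],
    [0,0,0],
    [0,0,0],
  ],
  gripper=[0,0,0,0,0,0,0],
)

```text
clock: 18.73
tcp_pos: [0.6227, -0.2194, 0.1171]
orientation: [0.0, -0.064, 0.998, -0.001]
wrist_force: [0.2, 0.2, 4.9]
opening: -0.0
grip_force: 2.1
```

```bash
python3 lv.py
```

```text
t 18.73 tcp in coupling mm [   8.4 -113.3  117.1] F [0.2 0.2 4.9] open -0.0 rot [-0.12  0.03 -0.01]
```

Emit:
move_arm(
  slide=[
    [0,-0.005,0.005],
    [0,-0.005,0.005],
    [0,-0.005,0.006],
    [0,-0.004,0.006],
    [0,-0.003,0.006],
    [0,-0.003,0.007],
    [0,-0.002,0.007],
    [0,0,0],
  ],
  angular=[
    [0,0,0],
    [0,0,0],
    [0,0,0],
    [0,0,0],
    [0,0,0],
    [0,0,0],
    [0,0,0],
    [0,0,0],
  ],
  gripper=[0,0,0,0,0,0,0,0],
)

```text
clock: 19.73
tcp_pos: [0.6252, -0.2453, 0.0739]
orientation: [-0.001, -0.064, 0.998, -0.0]
wrist_force: [-0.5, -0.4, -0.7]
opening: -0.0001
grip_force: 0.0
```

```bash
python3 lv.py
```

```text
t 19.73 tcp in coupling mm [   7.5 -139.4   73.9] F [-0.6 -0.3 -0.7] open -0.0001 rot [-0.05 -0.09 -0.02]
```

Contact is gone, so the lever probably snapped over. I'll press lightly to confirm the stop.

Emit:
move_arm(
  slide=[
    [0,0,0.003],
    [0,0,0.003],
    [0,0,0.002],
    [0,0,0],
  ],
  angular=[
    [0,0,0],
    [0,0,0],
    [0,0,0],
    [0,0,0],
  ],
  gripper=[0,0,0,0],
)

```text
clock: 20.23
tcp_pos: [0.626, -0.2453, 0.068]
orientation: [0.0, -0.064, 0.998, -0.001]
wrist_force: [-2.2, 1.0, 5.7]
opening: 0.0002
grip_force: 2.9
```

```bash
python3 lv.py
```

```text
t 20.23 tcp in coupling mm [   8.3 -139.5   68. ] F [-2.1  1.3  5.7] open 0.0002 rot [-0.1   0.04  0.02]
```

It meets the stop at the predicted height. Lifting away and checking.

Emit:
move_arm(
  slide=[
    [0,0,-0.02],
    [0,0,-0.04],
    [0,0,-0.05],
    [0,0,-0.05],
    [0,0,-0.04],
    [0.04,-0.04,0],
    [0.04,-0.04,0],
    [0.04,-0.04,0],
    [0.02,-0.04,0],
    [0,0,0],
    [0,0,0],
  ],
  angular=[
    [0,0,0],
    [0,0,0],
    [0,0,0],
    [0,0,0],
    [0,0,0],
    [0,0,0],
    [0,0,0],
    [0,0,0],
    [0,0,0],
    [0,0,0],
    [0,0,0],
  ],
  gripper=[0,0,0,0,0,0,0,0,0,0,0],
)

```text
clock: 21.6
tcp_pos: [0.5071, -0.4215, 0.267]
orientation: [0.0, -0.063, 0.998, -0.001]
wrist_force: [0.4, -0.4, -0.5]
opening: 0.0001
grip_force: 0.0
```

```bash
python3 lv.py
python3 - <<'E'
from h import *
a=grab('scene');b=grab('top')
B=np.array([M[0],M[1],0])
for n,d in(('s',a),('t',b)):
    P=cloud(d).reshape(-1,3);r=(P-M)@RT; q=r[(np.hypot(r[:,0],r[:,1])<.02)&(-r[:,2]>.03)&(-r[:,2]<.16)]
    print(n,'standing out',np.percentile(-q[:,2],[90,97,100]).round(4))
    w=(P-B)@np.stack([XC,YC,ZC],1); g=w[(abs(w[:,0]-.007)<.016)&(w[:,1]<-.13)&(w[:,1]>-.2)&(w[:,2]>.05)]
    print('lever pts',len(g),g.mean(0).round(3),g.min(0).round(3),g.max(0).round(3))
A1=cv2.resize(a['image'][130:290,260:420,::-1],(400,400),interpolation=2);B1=cv2.resize(b['image'][110:270,290:450,::-1],(400,400),interpolation=2)
cv2.imwrite('pics/k.png',cv2.hconcat([A1,B1]))
E
```

```text
t 21.6 tcp in coupling mm [-132.  -299.1  267. ] F [ 0.4 -0.5 -0.5] open 0.0001 rot [-0.06  0.   -0.04]
s standing out [0.1189 0.1207 0.1219]
lever pts 91 [ 0.002 -0.151  0.101] [-0.007 -0.179  0.089] [ 0.017 -0.131  0.107]
t standing out [0.1232 0.1248 0.1259]
lever pts 357 [ 0.001 -0.149  0.361] [-0.009 -0.182  0.094] [ 0.016 -0.13   0.719]
```

View pics/k.png

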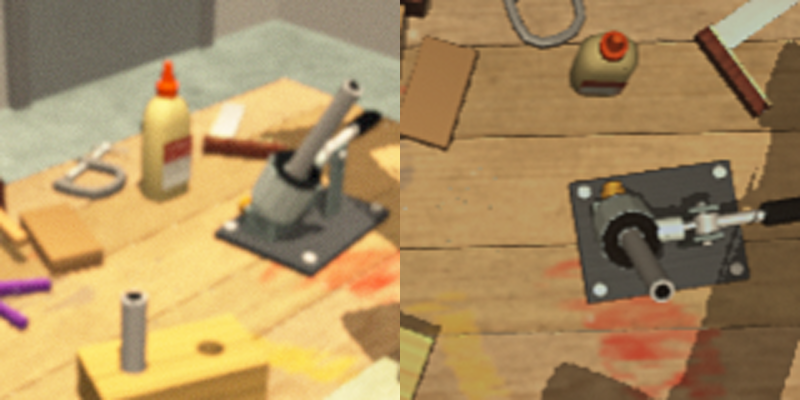

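The tube is fully in the collet, and the lever lies out near level at its stop (top crop 790,212). The plug, bottle and block have not moved. Handing in.

```bash
python3 -c "
from rig import env
print(env.job_done())"
```

```text
the job is handed in; nothing more can be done
None
```

Job handed in at about 22 s: the tube is fully home in the coupling (hard stop at 50 mm), the cam lever is thrown over to its stop, and the plug, glue bottle and sanding block are where they were. The only mishap was a first pass of the fingers just over the lever without touching it.

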